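# Show the cafetiere's filter to the phone camera

### The arm

A 6-joint arm with a two-finger parallel gripper is mounted at the origin on a cart in front of the work surface, level with it; the furniture and walls round the work are solid. World frame = base frame: x ahead of the robot, y to its left, z up, the work surface at z = 0. Lengths are in m, angles in degrees, forces in N, time in s.
With the tool pointing down it reaches from about 0.3 to 0.75 m from the base axis. Payload 8.5 kg.
Tool frame: the origin (TCP) lies on the centre line of the jaws, within the pads' length; the fingertips stand tips_ahead ahead of it and the grasp point (between the pads) lies 3 mm ahead of it (tips_ahead is the distance from the TCP to the fingertips, in m); z points along the fingers, y is the line along which they close (so a half turn about z gives the same grasp; the last joint's range is limited). The gripper opens to 85 mm and grips with 20 to 120 N. Pads are 22 mm wide; open, the fingers measure 114 mm over their backs; the gripper's body (76 mm by 85 mm) begins 54 mm behind the grasp point. The pads swing forward as they close: fully open they stand 13 mm farther back than shut.
Start: joints at [-80.289, 21.807, 74.336, -0, 83.858, -12.336], TCP at [0.206, -0.51, 0.253] pointing down, gripper open.
Joint ranges: [-178.18, 178.18], [-50.72, 133.34], [12.68, 142.11], [-81.47, 261.47], [9.98, 163.14], [-165.26, 165.26]. Speed limits (degrees/s): [136.94, 136.94, 180, 180, 180, 180].

### API

Orientations are given as a 3x3 rotation matrix whose columns are the frame's x, y, z axes.
In Python, from rig import observe, get_image, close_job, tips_ahead gives the robot as it stands.
- The arm moves only by the shell command python3 -m creep 'ROWS' [FORCE]. ROWS is a JSON list of rows, 1 to 10 of them, each of 5 numbers: dx, dy, dz in m, then a turn about the tool's z in degrees, then the finger opening in m; each row shifts and turns the commanded pose from where the row before left it, along the tool's axes as they then stand; what a row does not reach is not made up. A row lasts 1/10 s, in which the tool goes at most 0.05 m and 8.59 degrees, less where a joint would pass 70% of its speed; a pose out of reach is approached as far as the arm can. The fingers move at their own pace and stop on an object; FORCE is the grip in N (left out, the last holds). Time passes only in rows, so rows that do not move let the fingers close. It prints the time, the measured TCP pose, the force, the opening and the grip force at its end.
- observe(): the state, without advancing time (a new reading comes with each control period).
- get_image(name): name is "side" or "top"; returns a dict with "pixels" (400x640x3 uint8, red, green, blue), "depth" (400x640 float32, m along the optical axis (not along the pixel's ray), 0 where there is no reading), "K" (3x3 intrinsics, pixels), "distortion" ([k1, k2, p1, p2, k3] as OpenCV has them; the pictures are not rectified), "extrinsics" (4x4, takes a point from world to camera coordinates). Camera axes: x right, y down, z forward; pixel columns grow to the right and rows downward; lengths in m; the calibration is good to about 2 mm. A picture is of the moment at which its call begins.
- close_job(): hands the job in; it is judged then, once.
The state is a dict: "time_s": time; "q": joint angles; "qvel": joint speeds; "joint_efforts": joint torques, N m; "position": TCP position; "tool_rot": TCP orientation; "ft_force": force on the tool from outside, world axes, zero at the start; "wrist_torque": the same for the moment, N m; "grip_width": finger opening in m; "gripper_force": force on a finger pad.
Only numpy, scipy, OpenCV 4.12 (cv2) and the standard library are available. Lean on these libraries where they do the work, as an engineer would, in place of code of your own. Each camera call takes 0.05 s, during which the arm holds its last target. There are 200 camera calls.

### The job

A colleague on a video call wants to see whether the mesh of the cafetiere's filter is clean. Take the plunger by its black knob, draw it up to its stop and lift plunger and lid straight up out of the thin glass, gently, leaving the glass standing where it is; then hold the underside of the filter up to the phone: square to the phone and centred on its front camera, about 12 cm away from the lens. Finish holding it still there - do not put it down or let go - and do not touch the phone or disturb the mug and the teaspoon.

Things in the scene. Friction and masses are not known exactly. Their poses are not given: they have to be found in the camera images.
- press_glass: open glass of the cafetiere in a steel wire frame with a black handle; loose, 0.40 kg. Origin at the centre of its underside, z up, the handle to its -y side (reaches 78 mm from the axis, up to z 103 mm). Rim at z 112 mm; glass 75 mm outside, 70 mm inside diameter; frame feet 91 mm across; inner floor at z 12 mm
- press_lid: steel lid of the cafetiere, 81 mm diameter, 0.12 kg, loose: its flange lies on the glass rim and a skirt of 64 mm diameter hangs 8 mm down inside. Origin at the centre of the flange's underside (in the rim plane when seated), z along the plunger rod towards the knob; the low dome tops out 14 mm above the origin (17 mm at the rod's collar). It carries the plunger, which slides through it
- plunger (a joint): how far the plunger (filter, rod and knob in one piece, 60 g) is drawn up through the lid, in m: 0 pressed down, 0.075 at its stop, the filter just under the lid's skirt; starts at 0.014 to 0.035. Its 0.8 N of friction is less than the lid's weight: lifted by the knob, the plunger slides up first, then takes the lid along, which stays down by the filter
- knob_grip (a point): middle of the plunger's black barrel knob (28 mm diameter, 30 mm high, upright sides of 22 mm; its underside is 15 mm below this point), on the rod's axis; its z axis runs along the rod, up from the filter. Gap between knob underside and lid dome at the start: 18 to 39 mm
- filter_face (a point): centre of the underside of the steel filter disc (65 mm diameter, 6 mm thick) at the lower end of the rod, 129.5 mm below knob_grip; its z axis runs along the rod towards the knob, so the underside looks along -z
- phone: smartphone (150 x 72 x 8 mm, dark, screen lit) upright format, leaning far back on a small aluminium desk stand; fixed. Origin on the worktop under the stand; the screen faces its -x side (roughly the robot) and upward: the screen's normal is 30 degrees from vertical. Reaches from x -75 to +62 mm, y +-36 mm, up to z 94 mm
- phone_lens (a point): the phone's front camera, a small dot at the middle of the screen's upper end, 9 mm from the edge; its z axis is the way the camera looks (the screen's normal), x up along the screen, y across. In the phone's frame it lies at x +49.6, y 0, z +90.3 mm
- mug: cream mug, 84 mm diameter, 91 mm high, with a handle; bystander. Origin at the centre of its underside
- teaspoon: steel spoon, 188 x 38 x 15 mm, lying flat along its x axis; bystander. Origin at its middle
Mind the look-alikes: they are no part of the job. Leave any red look-alike of the press_glass alone.

How it is judged (in metres and radians):
On the way, in this order (a step that is already met when the one before it is completed fails the run):
1. the plunger is drawn up to its stop, the filter still inside the glass (value of joint plunger above 0.066 m).
2. filter and lid are lifted clear of the glass, the robot holding them (z of filter_face in the frame of press_glass above 0.115 m and contact force between the fingers and press_lid above 2 N and contact force between press_lid and press_glass below 0.1 N), for 0.1 s.
At the end, for the whole second after the job is handed in: Held still in the air, clear of glass and phone: filter underside's centre 90-150 mm from the lens along its view, within 25 mm of the line of sight each way, facing it within 0.22 rad. Glass upright and within 25 mm of its start, mug and teaspoon within 20 mm of theirs (z of filter_face in the frame of phone_lens between 0.09 and 0.15 m and x of filter_face in the frame of phone_lens between -0.025 and 0.025 m and y of filter_face in the frame of phone_lens between -0.025 and 0.025 m and angle between the z axis of filter_face and the z axis of phone_lens, either way round below 0.22 rad and z of knob_grip in the frame of phone_lens above 0.19 m and contact force between the fingers and press_lid above 2 N and contact force between press_lid and press_glass below 0.1 N and contact force between press_lid and phone below 0.1 N and linear speed of press_lid below 0.02 m/s and angular speed of press_lid below 0.15 rad/s and height (world z) of press_glass below 0.01 m and angle between press_glass's own z axis and vertical below 0.06 rad and distance of press_glass from where it was at the start of the episode below 0.025 m and distance of each of mug, teaspoon from where it was at the start of the episode below 0.02 m); the arm keeps its last pose, push and grip.
It fails at once if the lid or filter pressed against the glass with more than 15 N (contact force between press_lid and press_glass above 15 N).
It fails at once if the robot presses on the glass with more than 8 N (contact force between any of the fingers, the arm and press_glass above 8 N).
It fails at once if the glass tipped, dragged or lifted (angle between press_glass's own z axis and vertical above 0.15 rad or distance of press_glass from where it was at the start of the episode above 0.03 m).
It fails at once if the phone touched (contact force between any of the fingers, the arm, press_lid and phone above 1 N).
It fails at once if the mug or the teaspoon disturbed (distance of any of mug, teaspoon from where it was at the start of the episode above 0.03 m).
It also fails if it takes over 38 s, if anything falls off the work surface, if the arm or the gripper's body presses on something with over 40 N, if the wrist force passes 120 N, or if a joint passes its speed limit or range.

## Working session

There is one attempt and no reset: what is moved stays moved. The work goes in short steps, Python scripts to look and compute and a shell command to move; the robot and the scene stay as the last step left them, time stands still between calls to the robot, and variables do not carry over. Pictures are saved under pics/ and viewed, at most 10 in all, crops included, and the job is handed in when it is done.

```bash
ls; mkdir -p pics; python3 - <<'E'
from rig import *
import cv2,pickle
o=observe();print({k:o[k] for k in("time_s","position","tool_rot","grip_width")}, tips_ahead)
for n in("side","top"):
    g=get_image(n);pickle.dump(g,open(n+".pkl","wb"));cv2.imwrite(f"pics/{n}0.png",g["pixels"][...,::-1])
    print(n,g["K"],g["distortion"],g["extrinsics"])
E
```

```text
pics
{'time_s': 0.0, 'position': array([ 0.20641905, -0.5095119 ,  0.25270033]), 'tool_rot': array([[ 9.26854133e-01,  3.75421584e-01, -2.26502501e-04],
       [ 3.75421501e-01, -9.26853051e-01,  1.45507703e-03],
       [ 3.36332790e-04, -1.43367807e-03, -9.99998916e-01]]), 'grip_width': 0.08571416194983528} 0.022
side [[431.94277166   0.         316.4451573 ]
 [  0.         431.94277166 205.08912674]
 [  0.           0.           1.        ]] [-0.00300993  0.          0.          0.          0.        ] [[-0.99985546  0.00473355  0.0163294   0.54237005]
 [-0.0126515   0.43446681 -0.90059898  0.08503353]
 [-0.01135762 -0.9006754  -0.43434413  1.37884573]
 [ 0.          0.          0.          1.        ]]
top [[364.72011196   0.         318.28132313]
 [  0.         364.72011196 200.70529738]
 [  0.           0.           1.        ]] [0.01793128 0.         0.         0.         0.        ] [[ 4.52079444e-03 -9.99989738e-01 -2.92321278e-04  4.66544609e-02]
 [-9.89385160e-01 -4.43039291e-03 -1.45249364e-01  5.51788612e-01]
 [ 1.45246578e-01  9.45860851e-04 -9.89395036e-01  1.01583515e+00]
 [ 0.00000000e+00  0.00000000e+00  0.00000000e+00  1.00000000e+00]]
```

View pics/side0.png

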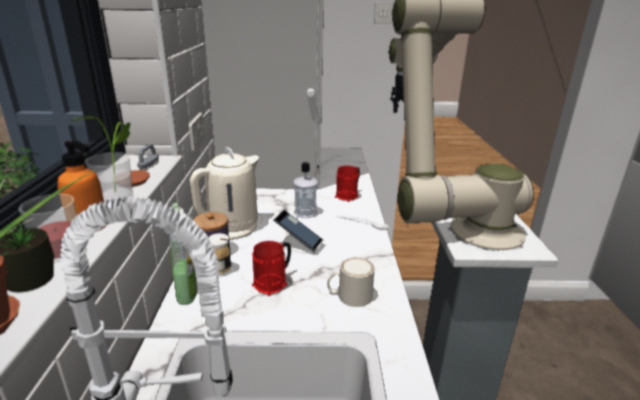

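View pics/top0.png

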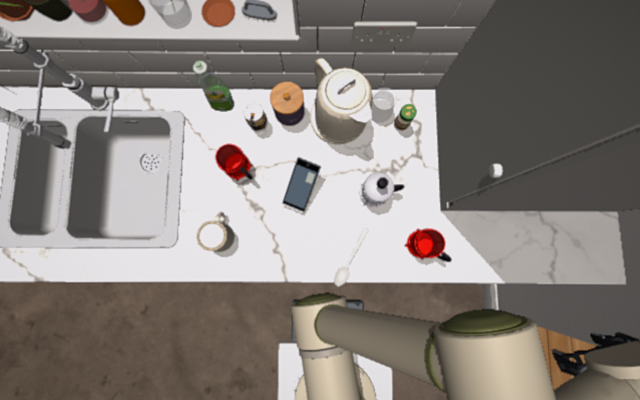

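The real cafetiere, clear with a black knob, is at top (378,187) and side (305,190). Possible confusions are the red presses at top (233,162) and (426,243), the clear tumbler at (382,105), and the kettle at (345,95). The phone is at top (301,184), the mug at (214,235) and the spoon at (350,258). I choose (378,187) and will check it in a close crop.

```bash
cat > h.py <<'E'
import numpy as np,cv2,pickle
def pts(g,u,v):
    u=np.atleast_1d(u).astype(float);v=np.atleast_1d(v).astype(float)
    n=cv2.undistortPoints(np.stack([u,v],1)[:,None],g["K"],np.array(g["distortion"]))[:,0]
    d=g["depth"][v.astype(int),u.astype(int)]
    p=np.c_[n*d[:,None],d]; E=g["extrinsics"]
    return (p-E[:3,3])@E[:3,:3]
def cloud(g):
    v,u=np.mgrid[0:400,0:640]; return pts(g,u.ravel(),v.ravel()).reshape(400,640,3)
def proj(g,P):
    E=g["extrinsics"];return cv2.projectPoints(np.atleast_2d(P).astype(float),cv2.Rodrigues(E[:3,:3])[0],E[:3,3],g["K"],np.array(g["distortion"]))[0][:,0]
E
python3 - <<'E'
from h import *
np.set_printoptions(precision=4,suppress=True)
T=pickle.load(open("top.pkl","rb"));S=pickle.load(open("side.pkl","rb"))
a=T["pixels"][150:225,265:425];b=S["pixels"][150:260,250:380]
im=np.vstack([cv2.resize(a,(640,300),interpolation=3),cv2.resize(b[:,:],(355,300),interpolation=3) if 0 else np.pad(cv2.resize(b,(355,300),interpolation=3),((0,0),(0,285),(0,0)))])
cv2.imwrite("pics/crop.png",im[...,::-1])
for g,n in((T,"top"),(S,"side")):
    C=cloud(g);px=g["pixels"].astype(int);dark=px.max(2)<60
    R=(slice(165,215),slice(355,410)) if n=="top" else (slice(155,200),slice(290,325))
    m=dark[R]; P=C[R][m]; ok=g["depth"][R][m]>0; P=P[ok]
    print(n,"dark",len(P)); h=P[P[:,2]>.13]; print(len(h),h.mean(0),h.min(0),h.max(0), np.argwhere(m).mean(0))
    print(np.median(P[P[:,2]<.13],0) if (P[:,2]<.13).any() else '')
    # phone plane
    R=(slice(160,208),slice(285,318)) if n=="top" else (slice(210,250),slice(272,325))
    Q=C[R].reshape(-1,3);Q=Q[(Q[:,2]>.02)&(Q[:,2]<.12)]
    best=None;rng=np.random.default_rng(0)
    for _ in range(500):
        s=Q[rng.choice(len(Q),3,False)];nn=np.cross(s[1]-s[0],s[2]-s[0])
        if np.linalg.norm(nn)<1e-5: continue
        nn/=np.linalg.norm(nn);i=abs((Q-s[0])@nn)<.003
        if best is None or i.sum()>best.sum():best=i
    I=Q[best];c=I.mean(0);w=np.linalg.svd(I-c)[2];nn=w[2]*np.sign(w[2][2])
    r=cv2.minAreaRect(((I-c)@w[:2].T).astype(np.float32))
    print("phone",len(I),"c",c,"n",nn,"tilt",np.degrees(np.arccos(nn[2])),"long",w[0],"rect",r,"rectcentre",c+np.array(r[0])@w[:2],"z",I[:,2].min(),I[:,2].max())
E
```

```text
top dark 109
74 [ 0.5775 -0.1117  0.1795] [ 0.567  -0.1223  0.1635] [ 0.5903 -0.1017  0.1861] [19.2661 32.1101]
[ 0.5842 -0.1754  0.0971]
phone 1024 c [0.598  0.0986 0.058 ] n [-0.4622  0.1865  0.8669] tilt 29.89841729580403 long [-0.8048  0.3222 -0.4985] rect ((0.004209116101264954, 8.234009146690369e-05), (0.07181080430746078, 0.1533452868461609), 89.79743194580078) rectcentre [0.5946 0.1001 0.0559] z 0.020081825527060802 0.09477111074910784
side dark 59
59 [ 0.5816 -0.1031  0.1726] [ 0.5719 -0.1145  0.1596] [ 0.5914 -0.0946  0.184 ] [12. 15.]

phone 736 c [0.5971 0.1051 0.0576] n [-0.4611  0.1964  0.8653] tilt 30.077663716374584 long [-0.806   0.3152 -0.501 ] rect ((0.0018337815999984741, 0.002050161361694336), (0.0761982649564743, 0.15227392315864563), 89.7103500366211) rectcentre [0.5949 0.1038 0.0567] z 0.020018767313197423 0.09531374324930744
```

View pics/crop.png

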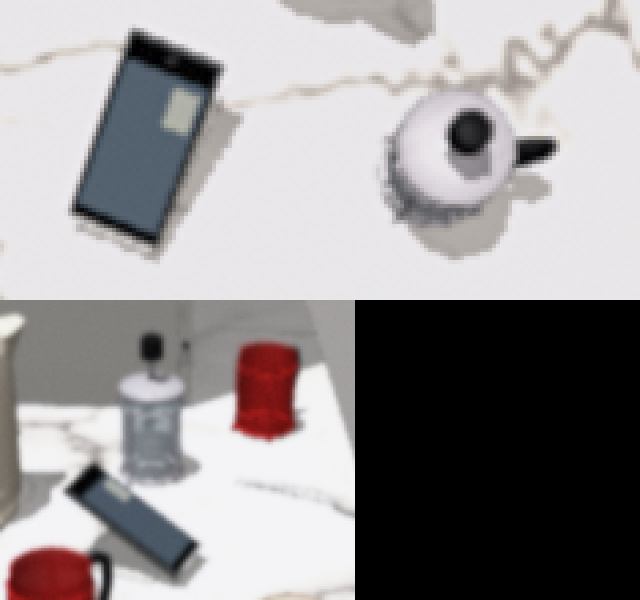

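The crop confirms the choice: a steel lid with a black knob over clear glass, with the handle towards -y. The phone's upper end, with the lens bar, is at the far side. The rod has to end 30° off vertical, but rows only turn about the tool's z, so I'll check how creep behaves before grasping.

```bash
python3 -m creep --help | head -40; python3 -m creep '[[0,0,-0.05,0,0.085],[0,0,-0.05,0,0.085],[0,0,-0.05,0,0.085],[0,0,-0.05,0,0.085],[0,0,-0.05,0,0.085],[0,0,-0.05,0,0.085]]' 40; python3 -c "
from rig import *
o=observe();print(o['q'],o['position'],o['tool_rot'])"
```

```text
time_s: 0.7
position: [0.2063, -0.5089, 0.5548]
tool_rot: [[0.927, 0.375, 0.0], [0.375, -0.927, -0.0], [-0.0, 0.0, -1.0]]
ft_force: [0.1, -2.0, 0.6]
grip_width: 0.0844
gripper_force: 0.0
[-8.02841622e+01  2.30878030e+01  2.35297254e+01  2.52257124e-04
  1.33369758e+02 -1.23353871e+01] [ 0.20633499 -0.50885164  0.55477445] [[ 9.26847435e-01  3.75438184e-01  4.06030621e-05]
 [ 3.75438183e-01 -9.26847411e-01 -2.18178391e-04]
 [-4.42796557e-05  2.17462022e-04 -9.99999975e-01]]Traceback (most recent call last):
    return _default_decoder.decode(s)
           ~~~~~~~~~~~~~~~~~~~~~~~^^^
    obj, end = self.raw_decode(s, idx=_w(s, 0).end())
               ~~~~~~~~~~~~~~~^^^^^^^^^^^^^^^^^^^^^^^
    raise JSONDecodeError("Expecting value", s, err.value) from None
json.decoder.JSONDecodeError: Expecting value: line 1 column 1 (char 0)
```

```bash
python3 -m creep '[[0,0,-0.05,0,0.085],[0,0,-0.05,0,0.085],[0,0,-0.05,0,0.085],[0,0,-0.05,0,0.085]]'; python3 -c "
from rig import *
print(observe()['q'])"
```

```text
time_s: 1.1
position: [0.178, -0.4396, 0.6467]
tool_rot: [[0.927, 0.375, 0.019], [0.375, -0.926, -0.046], [0.0, 0.05, -0.999]]
ft_force: [-0.7, 0.2, 0.9]
grip_width: 0.0853
gripper_force: 0.0
[-82.67580821  19.02565772  12.74440962   1.29536953 145.46456524
 -13.64221585]
```

```bash
python3 -m creep '[[0,0,-0.05,0,0.085],[0,0,-0.05,0,0.085],[0,0,-0.05,0,0.085],[0,0,-0.05,0,0.085]]'; python3 -c "
from rig import *
print(observe()['q'])";  python3 -m creep '[[0,0,0.05,0,0.085],[0,0,0.05,0,0.085]]'; python3 -c "
from rig import *
print(observe()['q'])"
```

```text
time_s: 1.5
position: [0.145, -0.3578, 0.7015]
tool_rot: [[0.927, 0.373, 0.04], [0.375, -0.922, -0.099], [-0.0, 0.107, -0.994]]
ft_force: [-0.3, 0.8, -0.2]
grip_width: 0.0853
gripper_force: 0.0
[-86.939896    11.22721086  12.74421319   4.01031605 150.15401729
 -15.4123235 ]
time_s: 1.7
position: [0.1487, -0.368, 0.622]
tool_rot: [[0.927, 0.372, 0.041], [0.375, -0.921, -0.105], [-0.001, 0.113, -0.994]]
ft_force: [0.5, -2.5, 0.8]
grip_width: 0.0852
gripper_force: 0.0
[-86.45579372   4.15436188  38.13529197   2.64741614 131.48910883
 -16.60618152]
```

Pushing past the reach limit tilts the tool by about 0.9° per row, and the tilt persists when I back off. So the plan is:
1. Build about 21° of tool tilt towards azimuth -68°.
2. Grasp the upright knob with the pads' closing line perpendicular to the tilt.
3. Lift straight up, then turn about the tilted tool axis to bring the rod onto the phone's normal.

```bash
python3 -m creep '[[0,0,-0.05,0,0.085],[0,0.03,-0.04,0,0.085],[0,0.03,-0.04,0,0.085],[0,0.03,-0.04,0,0.085],[0,0.03,-0.04,0,0.085],[0,0.03,-0.04,0,0.085],[0,0.03,-0.04,0,0.085],[0,0.03,-0.04,0,0.085]]'; python3 -c "
from rig import *
print(observe()['q'])"
```

```text
time_s: 2.5
position: [0.1596, -0.3956, 0.7005]
tool_rot: [[0.927, 0.365, 0.085], [0.375, -0.903, -0.209], [0.001, 0.225, -0.974]]
ft_force: [1.0, 0.6, -0.4]
grip_width: 0.085
gripper_force: 0.0
[-86.39405914  12.20287993  12.68032926   6.78672341 142.56100101
 -12.57419254]
```

```bash
python3 -m creep '[[0,0.03,-0.04,0,0.085],[0,0.03,-0.04,0,0.085],[0,0.03,-0.04,0,0.085],[0,0.03,-0.04,0,0.085],[0,0.03,-0.04,0,0.085],[0,0.03,-0.04,0,0.085],[0,0.03,-0.04,0,0.085],[0,0.03,-0.04,0,0.085]]'; cat >plan.py <<'E'
from rig import observe
from h import *
from scipy.spatial.transform import Rotation as R
np.set_printoptions(precision=4,suppress=True)
o=observe();T=np.array(o["tool_rot"]);p=np.array(o["position"]);t=T[:,2]
n=np.array([-.463,.190,.866]);n/=np.linalg.norm(n)
print("t",o["time_s"],"q",o["q"],"pos",p,"f",o["ft_force"],"w",o["grip_width"],o["gripper_force"],"tilt",np.degrees(np.arccos(-t[2])),"az",np.degrees(np.arctan2(t[1],t[0])))
E
python3 - <<'E'
from plan import *
best=min(range(-180,181),key=lambda a:np.arccos(np.clip(R.from_rotvec(t*np.radians(a)).apply([0,0,1])@n,-1,1)))
v=R.from_rotvec(t*np.radians(best)).apply([0,0,1]);print("turn",best,"err deg",np.degrees(np.arccos(v@n)),v)
print("yaw needed so tool y horizontal:",[a for a in range(-180,181) if abs((T@R.from_euler('z',a,degrees=True).as_matrix())[2,1])<.004])
E
```

```text
time_s: 3.3
position: [0.1549, -0.3842, 0.7332]
tool_rot: [[0.927, 0.347, 0.144], [0.375, -0.857, -0.353], [0.001, 0.381, -0.925]]
ft_force: [-0.0, 0.3, 0.4]
grip_width: 0.0851
gripper_force: 0.0
t 3.3 q [-89.316    8.5264  12.6941  11.8375 137.206  -11.1126] pos [ 0.1549 -0.3842  0.7332] f [-0.0428  0.2903  0.4042] w 0.08507072697726747 0.0 tilt 22.374257058494955 az -67.83995198161878
turn 89 err deg 1.4529211774504125 [-0.4829  0.1767  0.8576]
yaw needed so tool y horizontal: [-90, 90]
```

```bash
python3 - <<'E'
from plan import *
Tp=pickle.load(open("top.pkl","rb"));S=pickle.load(open("side.pkl","rb"))
C=cloud(Tp)[165:215,355:410].reshape(-1,3);k=C[(C[:,2]>.176)&(C[:,2]<.2)];print("knob top",len(k),k.mean(0),k.min(0),k.max(0),np.median(k[:,2]))
# lid: fit circle on flange band from top
l=C[(C[:,2]>.108)&(C[:,2]<.135)];print("lid",len(l),l.min(0),l.max(0),(l.min(0)+l.max(0))/2)
D=cloud(S)[150:222,285:330].reshape(-1,3)
k=D[(D[:,2]>.155)&(D[:,2]<.2)&(D[:,1]<0)&(D[:,1]>-.2)];print("side knob",len(k),k.min(0),k.max(0),np.percentile(k,[2,98],axis=0))
l=D[(D[:,2]>.108)&(D[:,2]<.135)&(D[:,1]<0)&(D[:,1]>-.2)];print("side lid",l.min(0),l.max(0))
for z in(.169,):
  w=np.array([.5795,-.112,z]);print(proj(Tp,[w+[0,0,.015]]),proj(S,[w]))
Rn=T@R.from_euler('z',-90,degrees=True).as_matrix();print(Rn)
E
```

```text
t 3.3 q [-89.316    8.5264  12.6941  11.8375 137.206  -11.1126] pos [ 0.1549 -0.3842  0.7332] f [-0.0428  0.2903  0.4042] w 0.08507072697726747 0.0 tilt 22.374257058494955 az -67.83995198161878
knob top 88 [ 0.5797 -0.1137  0.1803] [ 0.567  -0.1277  0.176 ] [ 0.5929 -0.1017  0.1861] 0.18041450900303133
lid 575 [ 0.5408 -0.1532  0.1081] [ 0.6203 -0.0745  0.1276] [ 0.5805 -0.1139  0.1179]
side knob 81 [ 0.5687 -0.1245  0.155 ] [ 0.5947 -0.0946  0.184 ] [[ 0.5687 -0.1183  0.1569]
 [ 0.5947 -0.095   0.1834]]
side lid [ 0.542  -0.1462  0.1083] [ 0.6208 -0.0689  0.1337]
[[382.3825 181.704 ]] [[305.7014 167.0844]]
[[-0.3466  0.927   0.1436]
 [ 0.8573  0.3752 -0.3525]
 [-0.3807  0.0009 -0.9247]]
```

```bash
python3 -m creep '[[0,0,0.02,-8.5,0.085],[0,0,0.02,-8.5,0.085],[0,0,0.02,-8.5,0.085],[0,0,0.02,-8.5,0.085],[0,0,0.02,-8.5,0.085],[0,0,0.02,-8.5,0.085],[0,0,0.02,-8.5,0.085],[0,0,0.02,-8.5,0.085],[0,0,0.02,-8.5,0.085],[0,0,0.02,-8.5,0.085]]' >/dev/null; python3 -m creep '[[0,0,0,-5,0.085]]'; python3 - <<'E'
from plan import *
g=np.array([.581,-.112,.167])-.003*t
for back in(.12,0): print(back,T.T@(g-back*t-p))
E
```

```text
time_s: 4.4
position: [0.1837, -0.4551, 0.5449]
tool_rot: [[-0.352, 0.925, 0.143], [0.858, 0.38, -0.347], [-0.375, 0.001, -0.927]]
ft_force: [1.1, -0.7, 0.0]
grip_width: 0.0853
gripper_force: 0.0
t 4.4 q [ -85.0952    3.4599   54.7839    6.5948  100.5996 -104.9632] pos [ 0.1837 -0.4551  0.5449] f [ 1.1282 -0.6613  0.0222] w 0.08533743780784 0.0 tilt 22.017897852529497 az -67.57069991597739
0.12 [0.2963 0.4975 0.1653]
0 [0.2963 0.4975 0.2853]
```

```bash
python3 -m creep '[[0.021,0.036,0.01,0,0.085],[0.021,0.036,0.01,0,0.085],[0.021,0.036,0.01,0,0.085],[0.021,0.036,0.01,0,0.085],[0.021,0.036,0.01,0,0.085],[0.021,0.036,0.01,0,0.085],[0.021,0.036,0.01,0,0.085],[0.021,0.036,0.01,0,0.085],[0.021,0.036,0.01,0,0.085],[0.021,0.036,0.01,0,0.085]]' >/dev/null; python3 - <<'E'
from plan import *
g=np.array([.581,-.112,.167])-.003*t
for back in(.12,0): print(back,T.T@(g-back*t-p))
E
```

```text
t 5.4 q [-27.6602   6.434   78.2764 -14.3991  78.2039 -48.8246] pos [ 0.4597 -0.173   0.3757] f [ 0.5778 -1.0019  0.3453] w 0.08485435718617788 0.0 tilt 22.294253466432085 az -67.57590475595494
0.12 [0.0896 0.1347 0.0663]
0 [0.0896 0.1347 0.1863]
```

```bash
python3 -m creep '[[0.022,0.034,0.016,0,0.085],[0.022,0.034,0.016,0,0.085],[0.022,0.034,0.016,0,0.085],[0.022,0.034,0.016,0,0.085],[0,0,0,0,0.085]]' >/dev/null; python3 - <<'E'
from plan import *
from rig import get_image
g=np.array([.581,-.112,.167])-.003*t
for back in(.12,0): print(back,T.T@(g-back*t-p))
im=[get_image(n)["pixels"] for n in("top","side")]
a=cv2.resize(im[0][120:270,300:460],(400,375),interpolation=3);b=cv2.resize(im[1][120:270,240:400],(400,375),interpolation=3)
cv2.imwrite("pics/pre.png",np.hstack([a,b])[...,::-1])
E
```

```text
t 5.9 q [-11.2271  19.618   76.1827 -19.1792  72.6972 -29.5594] pos [ 0.5648 -0.0676  0.2797] f [ 0.1607 -1.0103 -0.188 ] w 0.08487047284252865 0.0 tilt 21.998143506995532 az -68.09004124428932
0.12 [-0.0015 -0.0015 -0.0008]
0 [-0.0015 -0.0015  0.1192]
```

View pics/pre.png

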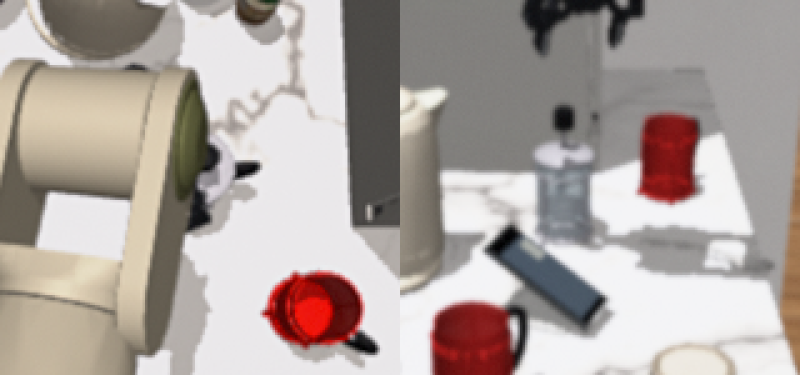

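The side crop shows the open fingers above the knob (knob at crop (563,118)) with the tilt as planned and a clear path. I'll descend along the tool axis.

```bash
python3 -m creep '[[-0.0015,-0.0015,0.03,0,0.085],[0,0,0.03,0,0.085],[0,0,0.025,0,0.085],[0,0,0.02,0,0.085],[0,0,0.014,0,0.085],[0,0,0,0,0.085]]'; python3 - <<'E'
from plan import *
from rig import get_image
g=np.array([.581,-.112,.167])-.003*t
print(T.T@(g-p))
im=[get_image(n)["pixels"] for n in("top","side")]
a=cv2.resize(im[0][150:250,340:440],(400,400),interpolation=3);b=cv2.resize(im[1][130:230,250:350],(400,400),interpolation=3)
cv2.imwrite("pics/at.png",np.hstack([a,b])[...,::-1])
E
```

```text
time_s: 6.6
position: [0.5789, -0.1153, 0.1736]
tool_rot: [[-0.345, 0.928, 0.141], [0.859, 0.373, -0.35], [-0.378, 0.001, -0.926]]
ft_force: [-0.2, -0.4, -0.6]
grip_width: 0.0847
gripper_force: 0.0
t 6.6 q [-15.857   26.6306  83.7222 -20.752   57.3664 -28.3499] pos [ 0.5789 -0.1153  0.1736] f [-0.2189 -0.3849 -0.6026] w 0.08466354656893907 0.0 tilt 22.196649973095592 az -68.02696405765839
[0.0046 0.0032 0.0022]
```

View pics/at.png

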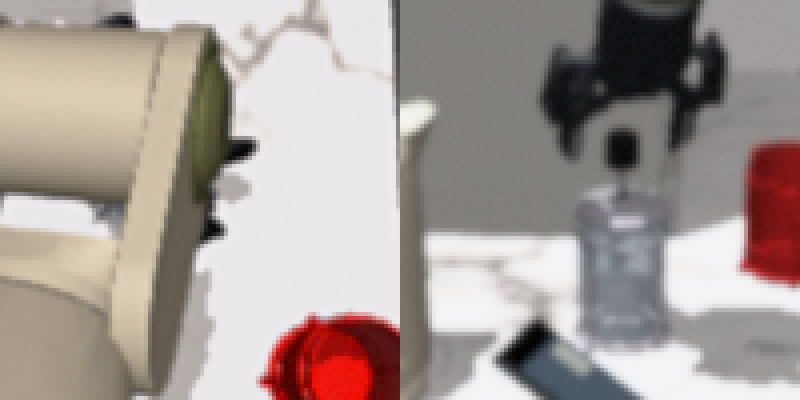

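The knob, at crop (621,150), sits midway between the tips at about (568,155) and (680,150). I'll correct the small offset, then close gently.

```bash
python3 -m creep '[[0.0045,0.003,0.002,0,0.085],[0,0,0,0,0.05],[0,0,0,0,0.04],[0,0,0,0,0.034],[0,0,0,0,0.031],[0,0,0,0,0.0]]' 20;python3 -m creep '[[0,0,0,0,0.0],[0,0,0,0,0],[0,0,0,0,0]]' 70; python3 - <<'E'
from plan import *
E
```

```text
time_s: 7.3
position: [0.5809, -0.1095, 0.1703]
tool_rot: [[-0.347, 0.927, 0.142], [0.858, 0.375, -0.35], [-0.378, 0.001, -0.926]]
ft_force: [-1.6, -1.1, 1.4]
grip_width: 0.0269
gripper_force: 22.7
time_s: 7.6
position: [0.581, -0.1095, 0.1703]
tool_rot: [[-0.347, 0.927, 0.143], [0.858, 0.375, -0.35], [-0.378, 0.001, -0.926]]
ft_force: [-1.9, -0.4, 1.0]
grip_width: 0.0256
gripper_force: 68.7
t 7.6 q [-15.2077  26.9787  83.7386 -20.9626  57.1701 -27.648 ] pos [ 0.581  -0.1095  0.1703] f [-1.9172 -0.4337  0.9551] w 0.025618958093851386 68.6611292604357 tilt 22.223072752493103 az -67.84761472340173
```

```bash
python3 -m creep '[[-0.0019,0,-0.0046,0,0],[-0.0019,0,-0.0046,0,0],[-0.0019,0,-0.0046,0,0],[-0.0019,0,-0.0046,0,0],[-0.0019,0,-0.0046,0,0],[-0.0019,0,-0.0046,0,0],[-0.0019,0,-0.0046,0,0],[-0.0019,0,-0.0046,0,0],[-0.0019,0,-0.0046,0,0],[-0.0019,0,-0.0046,0,0]]';python3 -m creep '[[-0.0015,0,-0.0037,0,0],[-0.0015,0,-0.0037,0,0],[-0.0015,0,-0.0037,0,0],[-0.0015,0,-0.0037,0,0],[-0.0015,0,-0.0037,0,0]]';python3 - <<'E'
from plan import *
from rig import get_image
for nm in("side",):
    g=get_image(nm);b=cv2.resize(g["pixels"][100:230,230:360],(520,520),interpolation=3)
cv2.imwrite("pics/lift1.png",b[...,::-1])
E
```

```text
time_s: 8.6
position: [0.5812, -0.1097, 0.2205]
tool_rot: [[-0.347, 0.927, 0.143], [0.858, 0.375, -0.35], [-0.378, 0.001, -0.926]]
ft_force: [-0.4, -0.5, -1.3]
grip_width: 0.0257
gripper_force: 68.9
time_s: 9.1
position: [0.5811, -0.1097, 0.2403]
tool_rot: [[-0.347, 0.927, 0.143], [0.858, 0.375, -0.35], [-0.378, 0.001, -0.926]]
ft_force: [0.1, 0.0, -2.2]
grip_width: 0.0261
gripper_force: 69.1
t 9.1 q [-15.2227  22.9838  77.6975 -19.1099  66.5858 -31.5549] pos [ 0.5811 -0.1097  0.2403] f [ 0.0895  0.0451 -2.2022] w 0.026145489658110418 69.1258322208887 tilt 22.223705136151345 az -67.81197318165606
```

View pics/lift1.png

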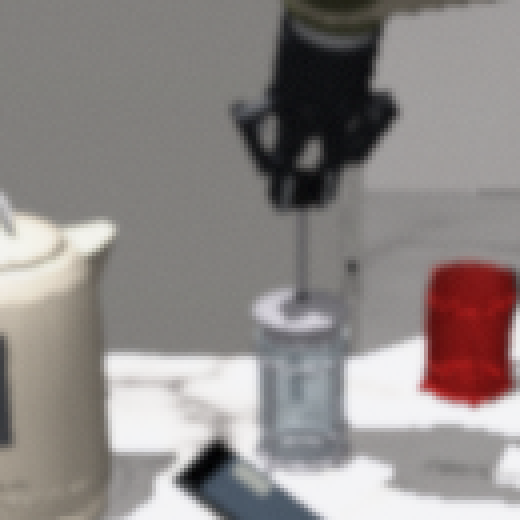

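The plunger is at its stop and the lid is just lifting (2.2 N downward is about the total weight). The lid is at crop (295,310) over the glass at (305,390). I'll continue straight up.

```bash
python3 -m creep '[[-0.0019,0,-0.0046,0,0],[-0.0019,0,-0.0046,0,0],[-0.0019,0,-0.0046,0,0],[-0.0019,0,-0.0046,0,0]]'; python3 -m creep '[[-0.0038,0,-0.0093,0,0],[-0.0038,0,-0.0093,0,0],[-0.0038,0,-0.0093,0,0],[-0.0038,0,-0.0093,0,0],[-0.0057,0,-0.0139,0,0],[-0.0057,0,-0.0139,0,0],[-0.0057,0,-0.0139,0,0],[-0.0057,0,-0.0139,0,0]]' 100;python3 - <<'E'
from plan import *
from rig import get_image
im=[]
for nm in("side","top"):
    g=get_image(nm);im.append(g["pixels"]);pickle.dump(g,open(nm+"2.pkl","wb"))
b=np.hstack([cv2.resize(im[0][70:230,230:390],(400,400),interpolation=3),cv2.resize(im[1][120:280,280:440],(400,400),interpolation=3)])
cv2.imwrite("pics/lift2.png",b[...,::-1])
E
```

```text
time_s: 9.55
position: [0.5811, -0.1098, 0.2605]
tool_rot: [[-0.347, 0.927, 0.143], [0.858, 0.375, -0.35], [-0.378, 0.001, -0.926]]
ft_force: [0.6, -0.5, -0.7]
grip_width: 0.0262
gripper_force: 69.1
time_s: 10.35
position: [0.5809, -0.1098, 0.3615]
tool_rot: [[-0.347, 0.927, 0.143], [0.858, 0.375, -0.35], [-0.378, 0.002, -0.926]]
ft_force: [-0.6, 0.3, -1.5]
grip_width: 0.025
gripper_force: 98.3
t 10.35 q [-15.2417  18.928   63.9462 -17.5909  83.4686 -37.3564] pos [ 0.5809 -0.1098  0.3615] f [-0.5502  0.2825 -1.5012] w 0.02500001370442334 98.283195089316 tilt 22.23696124634211 az -67.7473048746854
```

View pics/lift2.png

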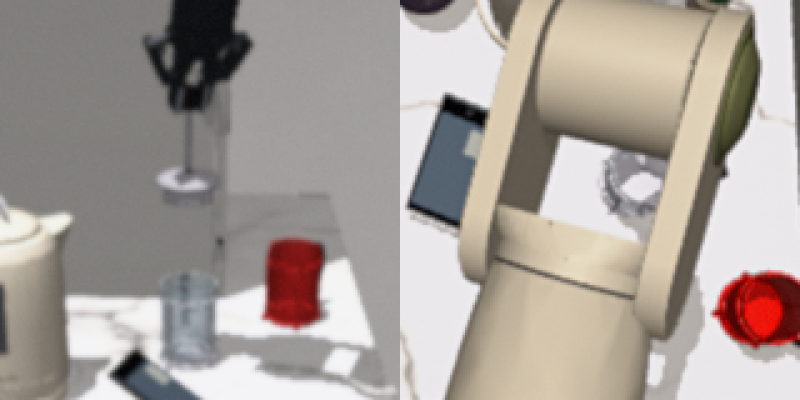

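Lid and filter are clear, the glass is standing, and the rod looks near plumb at crop (188,145). I'll measure the actual rod direction and then compute the turn and shift.

```bash
cat >> plan.py <<'E'
def rod(g,k,lo=.08,hi=.14):
    # axis from the knob point to the centroid of the lid's visible rim, via points in a ball
    C=cloud(g).reshape(-1,3);px=g["pixels"].reshape(-1,3).astype(int)
    return C,px
lens=np.array([.6485,.0805,.0893])
E
python3 - <<'E'
from plan import *
k=p+.003*t;print("knob",k)
S=pickle.load(open("side2.pkl","rb"));C,px=rod(S,k)
d=k-C;m=(np.abs(d[:,2]-.11)<.03)&(np.hypot(d[:,0],d[:,1])<.06);P=C[m]
print(m.sum(),P.min(0),P.max(0))
# width centre per height (x extents)
for z in np.arange(P[:,2].min(),P[:,2].max(),.004):
    q=P[(P[:,2]>=z)&(P[:,2]<z+.004)]; 
    if len(q)>3: print(round(z,3),len(q),q[:,0].min(),q[:,0].max(),(q[:,0].min()+q[:,0].max())/2,q[:,1].min(),q[:,1].max())
# rod pixels: x vs z
m=(d[:,2]>.03)&(d[:,2]<.09)&(np.hypot(d[:,0],d[:,1])<.03);Q=C[m]
print("rod pts",len(Q));print(np.polyfit(Q[:,2],Q[:,0],1),np.polyfit(Q[:,2],Q[:,1],1),Q.mean(0)) if len(Q)>5 else 0
E
```

```text
t 10.45 q [-15.2403  18.8621  63.8578 -17.6071  83.3836 -37.328 ] pos [ 0.5814 -0.11    0.3629] f [ 0.2542 -0.0601 -2.1965] w 0.024939906954146787 98.36694020050345 tilt 22.39615683495669 az -67.29748093817166
knob [ 0.5818 -0.111   0.3601]
308 [ 0.5443 -0.1376  0.229 ] [ 0.6201 -0.0698  0.2767]
0.229 22 0.5534672531318041 0.6099683861674685 0.5817178196496363 -0.10532160730436584 -0.08061698346971459
0.233 59 0.5503308699379396 0.6141849477875895 0.5822579088627645 -0.12088357179119485 -0.075608645493907
0.241 18 0.5536496266510131 0.610187142702508 0.5819183846767606 -0.10072530536444549 -0.07977884843042908
0.245 12 0.5567662307006451 0.6066836556339679 0.5817249431673065 -0.09708112188839395 -0.07945879877995583
0.249 23 0.5442991290206264 0.6196975190456185 0.5819983240331225 -0.10415384068717475 -0.07255433554686695
0.253 43 0.5443228380378412 0.620074583688276 0.5821987108630586 -0.11602818144474407 -0.06978670712492889
0.257 73 0.5475469888301091 0.6170566337937278 0.5823018113119185 -0.13764164080885333 -0.07410025424484791
0.261 51 0.5538852078133331 0.6040218866775074 0.5789535472454203 -0.12867532443519905 -0.0849757961976568
rod pts 18
[0.0054 0.5807] [-0.0291 -0.1007] [ 0.5824 -0.1094  0.2988]
```

```bash
python3 - <<'E'
from plan import *
best=min(np.arange(60,120,.5),key=lambda a:-(R.from_rotvec(t*np.radians(a)).apply([0,0,1])@n))
v=R.from_rotvec(t*np.radians(best)).apply([0,0,1]);print("turn",best,"err",np.degrees(np.arccos(v@n)),v)
F=lens+.12*n;K=F+.1295*(v+n)/np.linalg.norm(v+n);K=F+.1295*v
P=K-.003*t;Tf=R.from_rotvec(t*np.radians(best)).as_matrix()@T
print("F",F,"K",K,"TCP",P,"move world",P-p,"in final tool",Tf.T@(P-p),"in present tool",T.T@(P-p))
T0=pickle.load(open("top.pkl","rb"));C=cloud(T0).reshape(-1,3);C=C[(C[:,2]>.15)&(C[:,0]>.5)&(C[:,0]<.95)]
S0=pickle.load(open("side.pkl","rb"));D=cloud(S0).reshape(-1,3);D=D[(D[:,2]>.15)&(D[:,0]>.5)&(D[:,0]<.95)&(D[:,1]>-.06)&(D[:,1]<.3)]
A=np.vstack([C,D]);A=A[np.hypot(A[:,0]-.581,A[:,1]+.112)>.05]
L=F+.02*v
print("obst nearest lid centre final",np.linalg.norm(A-L,axis=1).min(),A[np.linalg.norm(A-L,axis=1).argmin()])
L2=p+.003*t-.11*v;print("lid if turned here",L2,np.linalg.norm(A-L2,axis=1).min(),A[np.linalg.norm(A-L2,axis=1).argmin()])
print("highest",A[A[:,0]<.8].max(0))
E
```

```text
t 10.45 q [-15.2403  18.8621  63.8578 -17.6071  83.3836 -37.328 ] pos [ 0.5814 -0.11    0.3629] f [ 0.2542 -0.0601 -2.1965] w 0.024939906954146787 98.36694020050345 tilt 22.39615683495669 az -67.29748093817166
turn 89.5 err 1.6805538093667705 [-0.4862  0.1751  0.8561]
F [0.593  0.1033 0.1932] K [0.53   0.126  0.3041] TCP [0.5295 0.127  0.3068] move world [-0.0518  0.237  -0.0561] in final tool [ 0.0427 -0.2422 -0.0391] in present tool [ 0.2425  0.0406 -0.0391]
obst nearest lid centre final 0.18360425226816532 [0.744  0.0244 0.1777]
lid if turned here [ 0.6353 -0.1303  0.266 ] 0.12038771791680082 [ 0.724  -0.0662  0.2158]
highest [0.8    0.7484 0.7011]
```

```bash
python3 -m creep '[[0.011,0.002,-0.005,0,0],[0.022,0.004,-0.009,0,0],[0.022,0.004,-0.009,0,0],[0.022,0.004,-0.009,0,0],[0.022,0.004,-0.009,0,0],[0.022,0.004,-0.009,0,0],[0.022,0.004,-0.009,0,0],[0.022,0.004,-0.009,0,0],[0.022,0.004,-0.009,0,0],[0.022,0.004,-0.009,0,0]]' 110;  python3 -m creep '[[0.011,0.002,-0.005,3,0],[0,0,0,6,0],[0,0,0,7,0],[0,0,0,7,0],[0,0,0,7,0],[0,0,0,7,0],[0,0,0,7,0],[0,0,0,7,0],[0,0,0,7,0],[0,0,0,7,0]]'; python3 -m creep '[[0,0,0,7,0],[0,0,0,7,0],[0,0,0,6,0],[0,0,0,4.5,0],[0,0,0,0,0],[0,0,0,0,0]]'; python3 - <<'E'
from plan import *
from rig import get_image
im=[]
for nm in("side","top"):
    g=get_image(nm);im.append(g["pixels"]);pickle.dump(g,open(nm+"3.pkl","wb"))
k=p+.003*t;print("knob",k)
v=T@np.array([-.378,.001,-.926]);v/=np.linalg.norm(v);print("expected rod",v,np.degrees(np.arccos(v@n)))
F=k-.1295*v
P=lens+.12*n-F;print("shift world",P,"tool",T.T@P)
b=np.hstack([cv2.resize(im[0][70:250,220:400],(400,400),interpolation=3),cv2.resize(im[1][100:280,230:410],(400,400),interpolation=3)])
cv2.imwrite("pics/turn.png",b[...,::-1])
E
```

```text
time_s: 11.45
position: [0.5305, 0.1155, 0.3599]
tool_rot: [[-0.348, 0.927, 0.141], [0.858, 0.376, -0.35], [-0.378, -0.0, -0.926]]
ft_force: [-0.3, 1.2, -1.5]
grip_width: 0.0245
gripper_force: 108.6
time_s: 12.45
position: [0.5281, 0.1265, 0.3603]
tool_rot: [[0.696, 0.704, 0.141], [0.7, -0.622, -0.35], [-0.158, 0.343, -0.926]]
ft_force: [-0.9, -0.1, -1.4]
grip_width: 0.0249
gripper_force: 108.7
time_s: 13.05
position: [0.5284, 0.1262, 0.3607]
tool_rot: [[0.923, 0.358, 0.142], [0.385, -0.854, -0.35], [-0.004, 0.378, -0.926]]
ft_force: [-0.8, 0.1, -2.8]
grip_width: 0.0248
gripper_force: 108.7
t 13.05 q [ 10.2316  17.7759  65.756  -21.7198  91.5621  76.0101] pos [0.5284 0.1262 0.3607] f [-0.8064  0.115  -2.756 ] w 0.02479534312712765 108.69363866338972 tilt 22.20773350422939 az -67.93232281888244
knob [0.5288 0.1252 0.3579]
expected rod [-0.4799  0.178   0.8591] 1.2538048259561134
shift world [ 0.002   0.0012 -0.0535] tool [ 0.0025 -0.0205  0.0494]
```

View pics/turn.png

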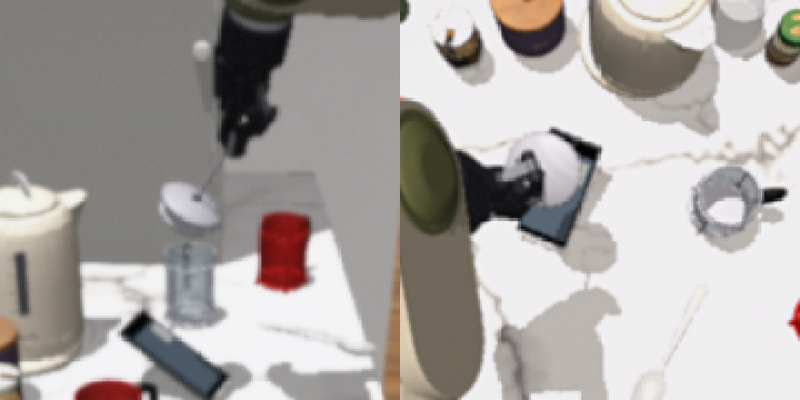

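The rod now leans parallel to the phone's normal: lid at side crop (190,208), and at top crop (545,165) over the phone. I'll descend and verify the lid's pose from depth.

```bash
python3 -m creep '[[0.0003,-0.0025,0.006,0,0],[0.0003,-0.003,0.007,0,0],[0.0003,-0.003,0.007,0,0],[0.0003,-0.003,0.007,0,0],[0.0003,-0.003,0.007,0,0],[0.0003,-0.0025,0.006,0,0],[0.0003,-0.002,0.005,0,0],[0.0003,-0.0015,0.0044,0,0],[0,0,0,0,0],[0,0,0,0,0]]'; python3 - <<'E'
from plan import *
from rig import get_image
k=p+.003*t
v=T@np.array([-.378,.001,-.926]);v/=np.linalg.norm(v);F=k-.1295*v
ex=np.array([.866*np.cos(np.radians(-22)),.866*np.sin(np.radians(-22)),.5]);ey=np.cross(n,ex)
B=np.array([ex,ey,n]);print("pred filter in lens",B@(F-lens),"ang",np.degrees(np.arccos(v@n)))
Q=[]
for nm in("side","top"):
    g=get_image(nm);pickle.dump(g,open(nm+"4.pkl","wb"));C,px=rod(g,k)
    d=k-C;h=d@v;r=np.linalg.norm(d-h[:,None]*v,axis=1)
    m=(h>.06)&(h<.16)&(r<.06)&(r>.02);P=C[m];X=(P-F)@B.T
    c=X[:,2]; print(nm,m.sum(),"lens-frame extents (rel F)",np.percentile(X,[1,99],axis=0))
    m2=(r>.034)&(r<.05)&(h>.09)&(h<.13);P=C[m2]
    if len(P)>20:
        c=P.mean(0);w=np.linalg.svd(P-c)[2][2];w*=np.sign(w[2]);print(" flange",len(P),"normal",w,"ang to n",np.degrees(np.arccos(w@n)))
# glass move check
for nm in("top","top4"):
    g=pickle.load(open(nm+".pkl","rb"));C=cloud(g).reshape(-1,3);m=(C[:,2]>.03)&(C[:,2]<.118)&(np.hypot(C[:,0]-.581,C[:,1]+.112)<.06);print(nm,m.sum(),C[m].min(0),C[m].max(0))
E
```

```text
time_s: 14.15
position: [0.5309, 0.127, 0.308]
tool_rot: [[0.924, 0.355, 0.143], [0.383, -0.855, -0.35], [-0.002, 0.378, -0.926]]
ft_force: [0.3, 0.0, -2.5]
grip_width: 0.0253
gripper_force: 108.7
t 14.15 q [ 10.2658  19.3666  71.9186 -21.8385  84.3017  79.0991] pos [0.5309 0.127  0.308 ] f [ 0.3381  0.0231 -2.4551] w 0.02528401150650401 108.7055812269682 tilt 22.234297508570823 az -67.75357178318338
pred filter in lens [ 0.0011 -0.0002  0.1203] ang 1.3179798769623496
side 391 lens-frame extents (rel F) [[-0.0415 -0.0295  0.0015]
 [ 0.0322  0.0378  0.034 ]]
 flange 139 normal [-0.4784  0.2969  0.8264] ang to n 6.593679836803559
top 455 lens-frame extents (rel F) [[-0.0396 -0.0416  0.0206]
 [ 0.0343  0.0343  0.0332]]
 flange 170 normal [-0.4398  0.176   0.8807] ang to n 1.7669143088624375
top 278 [ 0.5408 -0.1717  0.03  ] [ 0.6203 -0.0745  0.118 ]
top4 491 [ 0.5407 -0.1713  0.0301] [ 0.6193 -0.0744  0.1149]
```

Pose confirmed: the filter is about 120 mm from the lens, within a few mm of centre and about 2° off square, and the glass hasn't moved. I'll let it settle and hand in.

```bash
python3 -m creep '[[0,0,0,0,0],[0,0,0,0,0],[0,0,0,0,0],[0,0,0,0,0],[0,0,0,0,0]]'; python3 -c "
from rig import *
print(close_job())"
```

```text
time_s: 14.75
position: [0.5308, 0.127, 0.3078]
tool_rot: [[0.924, 0.355, 0.143], [0.383, -0.855, -0.35], [-0.002, 0.378, -0.926]]
ft_force: [0.6, -0.5, -1.4]
grip_width: 0.025
gripper_force: 108.7
the job is handed in; nothing more can be done
None
```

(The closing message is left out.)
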